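Torque-check a camera's lens retainer

TASK

Check that the slotted retainer ring round the camera head's lens is tight: set the torque wrench's four lugs fully home in the ring's slots, pull the wrench clockwise until its pointer stands in the green band, and keep it there for a good two seconds; never pull into the red or backwards, and do not turn the ring. Then lift the wrench off and lay it back in its blue rest as it lay, leaving everything else on the bench alone.

Things in the scene. Friction and masses are not known exactly. Their poses are not given: they have to be found in the camera images.
- lens_ring (a joint): Turn of the lens retainer ring in the camera head, rad: 0 at the start, grows as the ring turns clockwise seen from above. The ring is already screwed home; its thread lets go only at about 2.6 N m.
- ring_top (a point): Centre of the retainer ring's top face, 57 mm above the bench; z up, x and y each along a pair of slots. Aluminium ring, 60 outside, 40 inside, with a yellow paint mark; four slots at 90 degrees, right across the rim, 7 wide, 7 deep, open upward.
- camera_head: Black square camera head 92x92x42 mm with a lens flange 78 across (top at 48), clamped on an aluminium plate 112x156x8, lens up; fixed to the bench. Origin: on the bench under the lens axis; z up, x and y along the ring's slots. Turned up to 0.75 rad either way.
- torque_wrench: Beam torque wrench, 0.32 kg, 221 mm long (all sizes in mm), lying level in the blue rest, lugs down. Origin: on the spanner axis, level with the lug tips; z up; the handle points along -x. Steel neck 30 across, up to 44 above the lug tips, over the round spanner head. A thin red-tipped pointer runs from the neck along -x, 40 above the lug tips, over a white scale.
- spanner_head (a point): Lug-tip centre of the wrench's round head (60 mm across, 7 thick, underside 6 above this point); x and y along the lugs, z up. Four lugs, 21.5 to 28.5 off the axis, 5 wide, 6 high, tapered tips; a black mark on the rim over each. Fully home, the head lies on the ring. A ratchet lets it turn freely on the wrench, 0 to 0.34 rad ahead (anticlockwise) of the wrench's x at the start; it stays as left.
- wrench_grip (a point): Where to grip the black rubber handle: middle of its section, 130 mm from the spanner axis along the wrench's -x, 30 above the lug tips. Handle 22 wide (across), 24 high, level, 90 long (from 98 to 188 off the axis). Axes as the wrench's.
- wrench_pointer (a joint): Pointer reading: bend of the beam about the spanner axis, rad; 0 unloaded, grows as the handle is pulled clockwise (from above) against a tight ring. Spring 7 N m per rad: a pull at the grip of about 54 N per rad. It stays near 0 until lug play (up to 0.1 rad) and an unknown ratchet slack (up to 0.4 rad) are taken up. Scale: green band 0.20 to 0.28 (1.4 to 1.96 N m), red above it.
- wrench_rest: Blue rest, base 245x70x6 mm, fixed to the bench. Origin: on the bench under its post; z up, its saddle stands 176 off along -x. Saddle: notch 26 wide flaring upward, floor at 38, cheeks up to 57, 14 thick. In the rest the wrench's axes match the rest's. Tall circuit boards lean close behind (+x) and beside it: draw the wrench back before carrying it across.
- rest_post (a point): Top of the rest's round cork-topped post, 28 mm across, 26 above the bench. It carries the wrench's disc, so in the rest the lug tips lie 6 below this point, round the post.
- transformer: Loose bystander: small mains transformer with a yellow winding, 40x82x50 mm; origin under its middle.
- solder_spool: Loose bystander: solder spool with a yellow top, 60x83x40 mm; origin under its middle.
- side_cutters: Loose bystander: side cutters with red handles, 47x144x10 mm; origin under its middle.
- heat_sink: Loose bystander: pale finned heat sink, 40x60x29 mm; origin under its middle.
- tape_roll: Loose bystander: roll of black tape lying flat, 62x62x18 mm; origin under its middle.
- screwdriver_slim: Loose bystander: slim screwdriver with a blue handle, 16x133x16 mm; origin under its middle.

How it is judged:
By the outcome, as a careful person would: the job done as asked, in the order asked, and still so for the second after the job is handed in, with the robot touching nothing.
It also fails if it takes over 69 s, if anything falls off the work surface, if the arm or the gripper's body presses on something with over 40 N, if the wrist force passes 120 N, or if a joint passes its speed limit or range.

ROBOT

A 7-joint arm with a two-finger parallel gripper is mounted at the origin on a cart in front of the work surface, level with it; the furniture and walls round the work are solid. World frame = base frame: x ahead of the robot, y to its left, z up, the work surface at z = 0. Lengths are in m, angles in degrees, forces in N, time in s.
With the tool pointing down it reaches from about 0.425 to 0.875 m from the base axis. Payload 4.7 kg.
Tool frame: the origin (TCP) lies between the finger pads; the fingertips stand 8 mm ahead of it and the grasp point (between the pads) lies 11 mm behind it (env.tip_extent is the distance from the TCP to the fingertips, in m); z points along the fingers, y is the line along which they close (so a half turn about z gives the same grasp; the last joint's range is limited). The gripper opens to 87 mm and grips with 3 to 60 N. Pads are 19 mm wide; open, the fingers measure 117 mm over their backs; the gripper's body (75 mm by 190 mm) begins 51 mm behind the grasp point.
Start: joints at [73.001, 18.392, -4.016, 83.108, 1.295, 78.541, -3.26], TCP at [0.199, -0.619, 0.231] pointing down, gripper open.
Joint ranges: [-163.93, 163.93], [-17.29, 119.83], [-79.2, 71.16], [3.27, 140.29], [-89.18, 269.18], [5.43, 117.66], [-154.24, 154.24]. Speed limits (degrees/s): [147.25, 147.25, 180, 180, 180, 180, 180].

INTERFACE

Orientations are given as [roll, pitch, yaw] about the fixed x, y, z axes, in that order (R = Rz(yaw) Ry(pitch) Rx(roll)).
In Python, from cell import sensors, vision, workorder, env gives the robot as it stands.
- The arm moves only by the tool drive_tool, never from a script. Its argument "moves" is a list of rows, each an object of numbers: "x", "y", "z": the shift along the tool's x, y, z in mm; "rx", "ry", "rz": the turn, a rotation vector about the tool's x, y, z in rad; "fingers": the closure, from -1 (fully open) to 1 (shut). In form: [{"x": .., "y": .., "z": .., "rx": .., "ry": .., "rz": .., "fingers": ..}, ...]. A call has 1 to 20 rows; each row is the pose to reach, as a shift and turn from the pose commanded when the call began, along the tool's axes at that moment; what a row does not reach only later rows make up. A row lasts 1/8 s, in which the tool goes at most 62.5 mm and 10.7 degrees, less where a joint would pass 70% of its speed; a pose out of reach is approached as far as the arm can. A call with a gripper value outside its range is refused whole. The fingers move at their own pace and stop on an object; "force" is the grip in N (left out, the last holds). Time passes only in rows, so rows that repeat a pose let the fingers close. It gives the time, the measured TCP pose, the force, the opening and the grip force at its end, in the units of the state.
- sensors.get_obs(): the state, without advancing time (a new reading comes with each control period).
- vision.read_camera(name): name is "scene" or "side" or "wrist"; returns a dict with "image" (400x640x3 uint8, red, green, blue), "fx", "fy", "cx", "cy" (pixels), "R" (3x3) and "t" (3): a world point X has camera coordinates R X + t. Camera axes: x right, y down, z forward; pixel columns grow to the right and rows downward; lengths in m; the calibration is good to about 2 mm. A picture is of the moment at which its call begins. There is no depth.
- workorder.sign_off(): hands the job in; it is judged then, once.
The state is a dict: "time_s": time; "qpos": joint angles; "joint_velocities": joint speeds; "effort": joint torques, N m; "tool_pos": TCP position; "tool_rot": TCP orientation; "force": force on the tool from outside, world axes, zero at the start; "wrist_torque": the same for the moment, N m; "grip_width": finger opening in m; "grasp_force": force on a finger pad.
Only numpy, scipy, OpenCV 4.12 (cv2) and the standard library are available. Lean on these libraries where they do the work, as an engineer would, in place of code of your own. Each camera call takes 0.05 s, during which the arm holds its last target. There are 200 camera calls.

## Working session

There is one attempt and no reset: what is moved stays moved. The work goes in short steps, Python scripts to look and compute and a tool call to move; the robot and the scene stay as the last step left them, time stands still between calls to the robot, and variables do not carry over. Pictures are saved under pics/ and viewed, at most 10 in all, crops included, and the job is handed in when it is done.

Besides the shell and the picture viewer there is one more tool, called after "Emit:" as name(argument=value, ...), one argument or row to a line, values as JSON. drive_tool: Moves the arm, as the interface text tells. Its arguments: {"type":"object","properties":{"moves":{"type":"array"},"force":{"type":"number"}},"required":["moves"]}

```bash
ls; mkdir -p pics
cat > h.py <<'E'
import numpy as np, cv2
from cell import sensors, vision, workorder, env
def cam(n):
    c=vision.read_camera(n); c['R']=np.array(c['R']); c['t']=np.array(c['t']); c['image']=np.array(c['image']); return c
def save(c,f): cv2.imwrite('pics/'+f,c['image'][:,:,::-1])
def ray(c,u,v):
    d=c['R'].T@np.array([(u-c['cx'])/c['fx'],(v-c['cy'])/c['fy'],1.]); return -c['R'].T@c['t'], d/np.linalg.norm(d)
def plane(c,u,v,z):
    o,d=ray(c,u,v); return o+d*(z-o[2])/d[2]
def tri(rs):
    A=sum(np.eye(3)-np.outer(d,d) for o,d in rs); b=sum((np.eye(3)-np.outer(d,d))@o for o,d in rs)
    p=np.linalg.solve(A,b); return p,[np.linalg.norm(np.cross(p-o,d)) for o,d in rs]
def proj(c,X):
    p=c['R']@np.array(X)+c['t']; return c['fx']*p[0]/p[2]+c['cx'],c['fy']*p[1]/p[2]+c['cy']
E
python3 - <<'E'
from h import *
a=cam('scene');b=cam('side')
save(a,'scene1.png');save(b,'side1.png')
for c in(a,b): print(-c['R'].T@c['t'],c['R'][2],c['fx'])
print(sensors.get_obs())
E
```

```text
pics
[3.06478995e-04 9.18260941e-01 6.72927236e-01] [ 0.46169205 -0.71526706 -0.52462699] 390.5319309015167
[0.07163781 0.78218966 0.80111088] [ 0.42600449 -0.6182529  -0.66051762] 462.14215981832876
{'time_s': 0.1, 'qpos': array([72.99896934, 18.43364732, -4.01661032, 83.16711268,  1.29765458,
       78.53933649, -3.26089815]), 'joint_velocities': array([ 0.03877372, -0.08655227,  0.09637891, -0.19711531, -0.00274863,
        0.02030435,  0.07105721]), 'effort': array([-8.78549781e-04, -4.92569268e+01, -4.06051520e-01, -3.13397348e+01,
       -6.41083787e-02,  3.94472305e-02,  9.78119397e-05]), 'tool_pos': array([ 0.19860581, -0.61842696,  0.22959123]), 'tool_rot': array([-1.79905284e+02,  7.60661022e-03,  1.78112689e+01]), 'force': array([1.00812933, 0.07791877, 0.63904818]), 'wrist_torque': array([ 0.05115527,  0.01147211, -0.00700493]), 'grasp_force': 0.0, 'grip_width': 0.08694562770622503}
```

View pics/scene1.png

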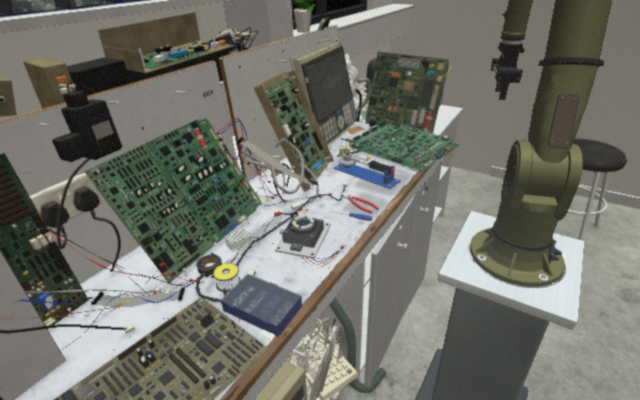

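View pics/side1.png

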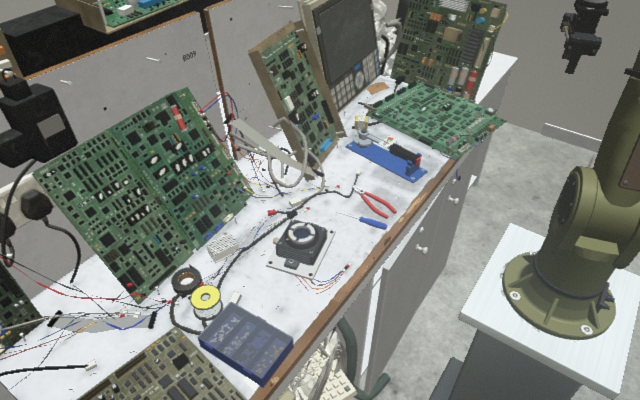

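Scene view: camera head at about (300,232), blue rest with wrench at (370,172). Side view: ring at (303,233), post/neck near (362,128), handle end near (415,160). Next I get rough positions, so the wrist camera can go close.

Run:
```python
from h import *
a=cam('scene');b=cam('side');w=cam('wrist')
for n,p,q in (('ring',(303,222),(303,233)),):
    print(n,tri([ray(a,*p),ray(b,*q)]),plane(a,*p,.057),plane(b,*q,.057))
def blob(c):
    h=cv2.cvtColor(c['image'],cv2.COLOR_RGB2HSV); m=cv2.inRange(h,(100,120,80),(125,255,255))
    n,l,s,ce=cv2.connectedComponentsWithStats(m)
    return [(s[i],ce[i]) for i in range(1,n) if s[i,4]>60]
for c in(a,b): print(blob(c))
for u,v in ((346,149),(425,176),(418,180),(352,141)): print('rest',plane(b,u,v,.006))
for u,v in ((362,128),(415,160)): print('wr',plane(b,u,v,.05))
print('wristcam',-w['R'].T@w['t'],w['R'],w['fx'],w['cx'],w['cy'])
cv2.imwrite('pics/z.png',cv2.resize(np.hstack([b['image'][90:200,310:450],b['image'][200:310,240:380]])[:,:,::-1],None,fx=2.8,fy=2.8,interpolation=cv2.INTER_CUBIC))
```

```text
ring (array([0.51289804, 0.21191669, 0.05599374]), [np.float64(0.002228732295896546), np.float64(0.002228732295896719)]) [0.51406445 0.21408275 0.057     ] [0.51034072 0.21160849 0.057     ]
[(array([338, 165,  61,  23, 467], dtype=int32), array([367.62955032, 174.97002141])), (array([ 30, 293,  20,  18,  87], dtype=int32), array([ 41.24137931, 299.12643678]))]
[(array([138,   0,  26,   8, 108], dtype=int32), array([147.9537037 ,   2.52777778])), (array([320, 139,  12,  11,  66], dtype=int32), array([325.6969697 , 144.22727273])), (array([347, 142,  80,  40, 902], dtype=int32), array([386.78824834, 160.17849224])), (array([360, 217,  26,  11, 103], dtype=int32), array([373.31067961, 222.41747573]))]
rest [ 0.64234985 -0.17627889  0.006     ]
rest [ 0.39774964 -0.19660323  0.006     ]
rest [ 0.40570504 -0.16956741  0.006     ]
rest [ 0.64996096 -0.22161308  0.006     ]
wr [ 0.62977381 -0.24045066  0.05      ]
wr [ 0.43176142 -0.18980154  0.05      ]
wristcam [ 0.27347222 -0.59457275  0.38528965] [[ 0.3052904  -0.95225876  0.00101167]
 [-0.91221556 -0.29214754  0.28725006]
 [-0.27324083 -0.08861754 -0.95785509]] 327.287679854478 319.6097989309159 203.20151171265564
```

View pics/z.png

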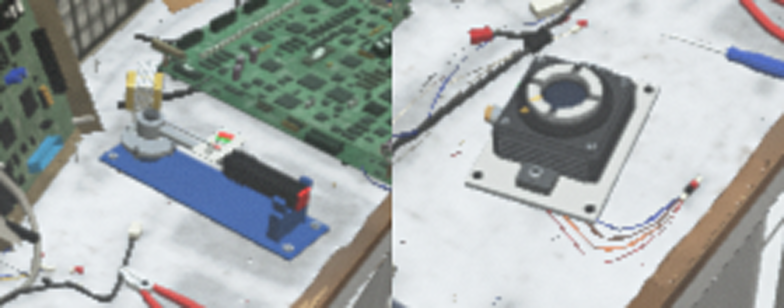

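The crop shows the wrench lying in the rest with its neck at side (364,133) and its red handle end at (418,160), and the transformer behind the head. Going over it with the wrist camera.

Emit:
drive_tool(
  moves=[
    {"z": -60},
    {"x": 420,"y": -340,"z": -60,"rz": 0.45},
    {"x": 420,"y": -340,"z": -60,"rz": 0.45},
    {"x": 420,"y": -340,"z": -60,"rz": 0.45},
    {"x": 420,"y": -340,"z": -60,"rz": 0.45},
    {"x": 420,"y": -340,"z": -60,"rz": 0.45},
    {"x": 420,"y": -340,"z": -60,"rz": 0.45},
    {"x": 420,"y": -340,"z": -60,"rz": 0.45},
    {"x": 420,"y": -340,"z": -60,"rz": 0.45},
    {"x": 420,"y": -340,"z": -60,"rz": 0.45},
    {"x": 420,"y": -340,"z": -60,"rz": 0.45},
    {"x": 420,"y": -340,"z": -60,"rz": 0.45},
    {"x": 420,"y": -340,"z": -60,"rz": 0.45},
  ],
)

```text
invalid input at $.moves[0]: expected keys x, y, z, rx, ry, rz, fingers
```

Run:
```python
from h import *
o=sensors.get_obs();print(o['tool_pos'],o['tool_rot'],o['qpos'])
w=cam('wrist');save(w,'w1.png')
```

```text
[ 0.19868866 -0.61865108  0.230045  ] [-1.79952352e+02  2.88556028e-03  1.78089484e+01] [73.00105087 18.41546864 -4.01722983 83.13886059  1.29432884 78.53846792
 -3.26043026]
```

View pics/w1.png

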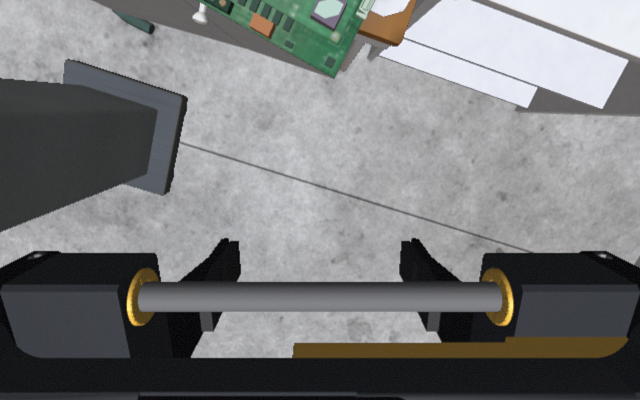

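The move was refused because every row needs all the keys. The wrist view shows the fingers in the lower half, and image up is tool +x. Resending.

Emit:
drive_tool(
  moves=[
    {"x": 0,"y": 0,"z": -60,"rx": 0,"ry": 0,"rz": 0,"fingers": -1},
    {"x": 375,"y": -350,"z": -60,"rx": 0,"ry": 0,"rz": 0.45,"fingers": -1},
    {"x": 375,"y": -350,"z": -60,"rx": 0,"ry": 0,"rz": 0.45,"fingers": -1},
    {"x": 375,"y": -350,"z": -60,"rx": 0,"ry": 0,"rz": 0.45,"fingers": -1},
    {"x": 375,"y": -350,"z": -60,"rx": 0,"ry": 0,"rz": 0.45,"fingers": -1},
    {"x": 375,"y": -350,"z": -60,"rx": 0,"ry": 0,"rz": 0.45,"fingers": -1},
    {"x": 375,"y": -350,"z": -60,"rx": 0,"ry": 0,"rz": 0.45,"fingers": -1},
    {"x": 375,"y": -350,"z": -60,"rx": 0,"ry": 0,"rz": 0.45,"fingers": -1},
    {"x": 375,"y": -350,"z": -60,"rx": 0,"ry": 0,"rz": 0.45,"fingers": -1},
    {"x": 375,"y": -350,"z": -60,"rx": 0,"ry": 0,"rz": 0.45,"fingers": -1},
    {"x": 375,"y": -350,"z": -60,"rx": 0,"ry": 0,"rz": 0.45,"fingers": -1},
    {"x": 375,"y": -350,"z": -60,"rx": 0,"ry": 0,"rz": 0.45,"fingers": -1},
  ],
)

```text
time_s: 1.8
tool_pos: [0.4478, -0.173, 0.2904]
tool_rot: [180.0, 0.0, -8.2]
force: [-0.2, 0.2, -1.6]
grip_width: 0.0869
grasp_force: 0.0
```

Run:
```python
from h import *
o=sensors.get_obs();print(o['tool_pos'],o['tool_rot'],o['qpos'])
w=cam('wrist');save(w,'w2.png')
```

```text
[ 0.44784103 -0.17304884  0.29038164] [ 1.79964488e+02  3.18687418e-02 -8.16237793e+00] [ 45.00003311  -3.00372546 -25.82435805 100.07721956  -1.27750906
  82.65329306 -78.79188336]
```

View pics/w2.png

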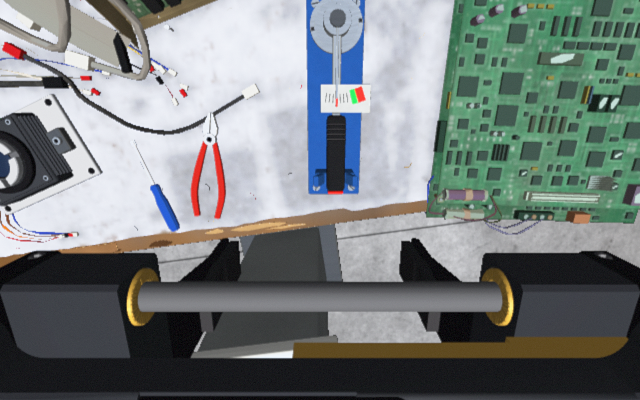

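The wrist view shows the wrench neck at (339,18), the scale at (345,97), the handle at (336,155) and the red end at (336,192). The camera head is at the left edge.

```bash
cat >> h.py <<'E'
def mom(m):
    n,l,s,ce=cv2.connectedComponentsWithStats(m)
    return sorted([(int(s[i,4]),tuple(ce[i].round(1)),tuple(s[i,:4])) for i in range(1,n) if s[i,4]>40],key=lambda r:-r[0])
E
python3 - <<'E'
from h import *
w=cam('wrist');im=w['image'];h=cv2.cvtColor(im,cv2.COLOR_RGB2HSV)
m=cv2.inRange(h,(105,140,60),(125,255,255))[:210]; m[:,:280]=0;m[:,400:]=0
P=np.argwhere(m)[:,::-1]
# base edges per row -> world at z=.006
L=[];R=[]
for r in range(20,185,3):
    u=np.where(m[r])[0]
    if len(u)>5: L.append(plane(w,u.min()-.5,r,.006)[:2]);R.append(plane(w,u.max()+.5,r,.006)[:2])
for E_ in (L,R):
    vx,vy,x,y=cv2.fitLine(np.float32(E_),cv2.DIST_HUBER,0,1e-4,1e-4).ravel(); print('edge yaw',np.degrees(np.arctan(vy/vx)),'y at x=.5',y+vy/vx*(.5-x))
r=P[:,1].max();u=P[P[:,1]>r-3][:,0]; print('near edge',plane(w,u.mean(),r+.5,.006),r)
# handle black
v=cv2.inRange(h,(0,0,0),(180,255,60))[100:200,300:375]
for k in mom(v)[:3]: print(k)
for rr in range(122,186,8):
    u=np.where(v[rr-100])[0]+300; print(rr,u.min(),u.max(),plane(w,u.min()-.5,rr,.062)[:2].round(4),plane(w,u.max()+.5,rr,.062)[:2].round(4))
# neck circle
g=cv2.cvtColor(im,cv2.COLOR_RGB2GRAY)[0:60,300:380]
c=cv2.HoughCircles(cv2.resize(g,None,fx=4,fy=4,interpolation=cv2.INTER_CUBIC),cv2.HOUGH_GRADIENT,1,20,param1=120,param2=20,minRadius=15,maxRadius=140)
for q in ([] if c is None else c[0][:5]): print('circ',q[0]/4+300,q[1]/4,q[2]/4)
print('neck',plane(w,339,18,.064),'red end', plane(w,336,192,.05))
cv2.imwrite('pics/n.png',cv2.resize(im[0:110,290:390,::-1],None,fx=5,fy=5,interpolation=cv2.INTER_CUBIC))
E
```

```text
edge yaw -7.987144 y at x=.5 -0.16603854
edge yaw -8.014634 y at x=.5 -0.23499206
near edge [ 0.40731073 -0.18143334  0.006     ] 193
(1276, (np.float64(35.3), np.float64(52.5)), (np.int32(26), np.int32(16), np.int32(19), np.int32(74)))
122 327 344 [ 0.5063 -0.1903] [ 0.5034 -0.2106]
130 327 344 [ 0.4975 -0.1891] [ 0.4945 -0.2095]
138 327 344 [ 0.4885 -0.1879] [ 0.4855 -0.2084]
146 327 344 [ 0.4794 -0.1866] [ 0.4764 -0.2073]
154 327 344 [ 0.4702 -0.1853] [ 0.4672 -0.2062]
162 327 343 [ 0.4609 -0.184 ] [ 0.458  -0.2039]
170 326 344 [ 0.4516 -0.1816] [ 0.4484 -0.2039]
178 327 343 [ 0.4418 -0.1814] [ 0.4389 -0.2015]
circ 340.375 24.625 30.675
circ 336.125 28.875 24.625
circ 331.875 23.875 30.925
circ 344.375 21.125 21.725
circ 337.375 19.625 7.975
neck [ 0.60879262 -0.2175839   0.064     ] red end [ 0.41982106 -0.19061706  0.05      ]
```

View pics/n.png

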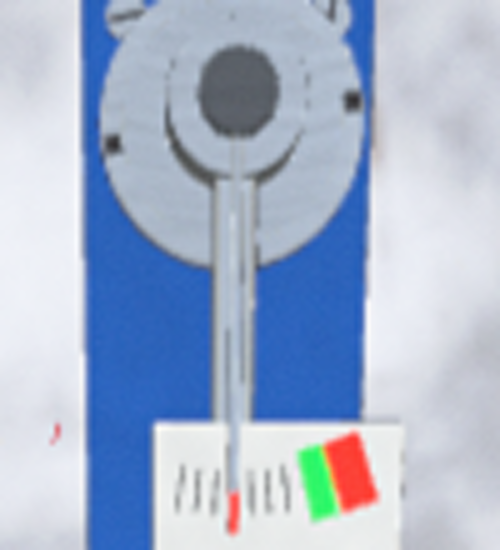

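Crop: neck centre at wrist pixel (337.6,18.5), lug marks at (312.6,28.6) and (360.4,20), which puts the head about 10° ahead. Going above the grip for a second view.

Emit:
drive_tool(
  moves=[
    {"x": 35,"y": 20,"z": 80,"rx": 0,"ry": 0,"rz": 0,"fingers": -1},
    {"x": 35,"y": 20,"z": 80,"rx": 0,"ry": 0,"rz": 0,"fingers": -1},
    {"x": 35,"y": 20,"z": 80,"rx": 0,"ry": 0,"rz": 0,"fingers": -1},
    {"x": 35,"y": 20,"z": 80,"rx": 0,"ry": 0,"rz": 0,"fingers": -1},
  ],
)

```text
time_s: 2.4
tool_pos: [0.4807, -0.1961, 0.2117]
tool_rot: [180.0, -0.1, -8.0]
force: [-1.2, 0.3, 0.6]
grip_width: 0.0867
grasp_force: 0.0
```

Run:
```python
from h import *
o=sensors.get_obs();print(o['tool_pos'],o['tool_rot'],o['force'])
w=cam('wrist');save(w,'w3.png');np.savez('w3.npz',**{k:w[k] for k in w})
print(proj(w,(.608,-.216,.064)),proj(w,(.48,-.198,.062)))
```

```text
[ 0.48074075 -0.19614783  0.21171833] [ 1.79976664e+02 -6.64035568e-02 -8.02980206e+00] [-1.2077118   0.2949012   0.59576453]
(np.float64(320.99264589115603), np.float64(43.52687348179347)) (np.float64(320.9566426204016), np.float64(191.30105453524016))
```

View pics/w3.png

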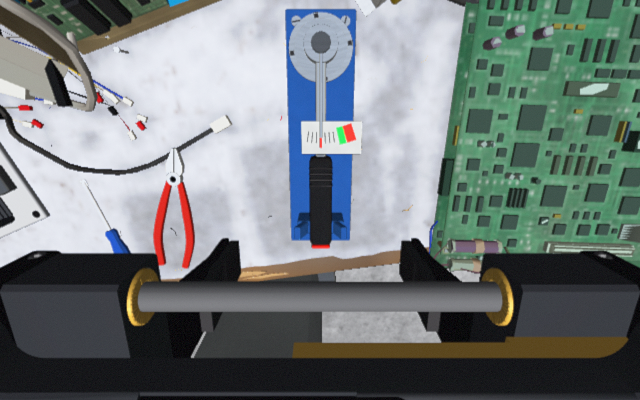

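The neck is now at (320.5,42), lug marks on the disc rim are visible, and the board's near-left corner is at about (432,247). Triangulating with the previous view.

```bash
cat >> h.py <<'E'
from scipy.spatial.transform import Rotation as Ro
def pose(p,e):
    T=np.eye(4);T[:3,:3]=Ro.from_euler('xyz',e,degrees=True).as_matrix();T[:3,3]=p;return T
def darkc(c,x0,y0,r,thr=105):
    g=cv2.cvtColor(c['image'],cv2.COLOR_RGB2GRAY)[y0-r:y0+r,x0-r:x0+r]
    m=mom((g<thr).astype(np.uint8)*255); k=[q for q in m]; return [(a,(u+x0-r,v+y0-r)) for a,(u,v),s in k]
E
python3 - <<'E'
from h import *
w3=dict(np.load('w3.npz'))
C=np.eye(4);C[:3,:3]=w3['R'];C[:3,3]=w3['t']
M=C@pose([ 0.48074075,-0.19614783,0.21171833],[179.976664,-.0664,-8.0298])
C2=M@np.linalg.inv(pose([0.44784103,-0.17304884,0.29038164],[179.964488,.0318687,-8.16237793]))
w2=dict(w3);w2['R']=C2[:3,:3];w2['t']=C2[:3,3];w2['image']=cv2.imread('pics/w2.png')[:,:,::-1]
a=darkc(w2,338,19,9);b=darkc(w3,320,42,12);print(a,b)
def refine(k):return k[0][1]
p=tri([ray(w2,*refine(a)),ray(w3,*refine(b))]);print('neck',p)
print('board corner',tri([ray(w2,428,216),ray(w3,432,247)]))
for z in(.0,.03,.06,.1): print(z,plane(w3,440,200,z),plane(w3,465,5,z))
# marks
g=cv2.cvtColor(w3['image'],cv2.COLOR_RGB2GRAY)
for nm,box in (('L',(284,35,300,60)),('R',(344,30,362,60)),('B',(300,66,340,84)),('T',(305,5,340,24))):
    x0,y0,x1,y1=box; s=g[y0:y1,x0:x1]; v,_,l,_=cv2.minMaxLoc(s); mm=(s<v+35); q=np.argwhere(mm).mean(0); print(nm,v,q[1]+x0,q[0]+y0,mm.sum(),plane(w3,q[1]+x0,q[0]+y0,.033))
h=cv2.cvtColor(w3['image'],cv2.COLOR_RGB2HSV)
v=cv2.inRange(h,(0,0,0),(180,255,60))
for rr in (165,180,195,205):
    u=np.where(v[rr,295:345])[0]+295; print(rr,u.min(),u.max(),plane(w3,(u.min()+u.max())/2,rr,.062)[:2])
cv2.imwrite('pics/n2.png',cv2.resize(w3['image'][0:100,270:370,::-1],None,fx=5,fy=5,interpolation=cv2.INTER_CUBIC))
E
```

```text
[(212, (np.float64(337.2), np.float64(17.9)))] [(320, (np.float64(320.5), np.float64(42.1)))]
neck (array([ 0.60925861, -0.215737  ,  0.06344313]), [np.float64(2.9530184099710337e-05), np.float64(2.953018409974508e-05)])
board corner (array([ 0.26699422, -0.38573674, -0.21820878]), [np.float64(0.0021602553818803718), np.float64(0.002160255381880386)])
0.0 [ 0.43410179 -0.33238991  0.        ] [ 0.63298936 -0.36430579  0.        ]
0.03 [ 0.44425256 -0.32215051  0.03      ] [ 0.62689177 -0.35145898  0.03      ]
0.06 [ 0.45440332 -0.3119111   0.06      ] [ 0.62079419 -0.33861217  0.06      ]
0.1 [ 0.46793767 -0.29825856  0.1       ] [ 0.61266408 -0.32148309  0.1       ]
L 53.0 288.8484848484849 47.848484848484844 33 [ 0.61363364 -0.18669544  0.033     ]
R 55.0 352.2631578947368 40.45614035087719 57 [ 0.61158699 -0.24601927  0.033     ]
B 79.0 318.06382978723406 80.63829787234043 141 [ 0.58137219 -0.20962653  0.033     ]
T 51.0 319.3125 12.875 16 [ 0.63840739 -0.21893142  0.033     ]
165 310 331 [ 0.50533836 -0.20112606]
180 310 330 [ 0.49113483 -0.19864377]
195 310 330 [ 0.47647891 -0.19657238]
205 310 330 [ 0.46648592 -0.19516001]
```

View pics/n2.png

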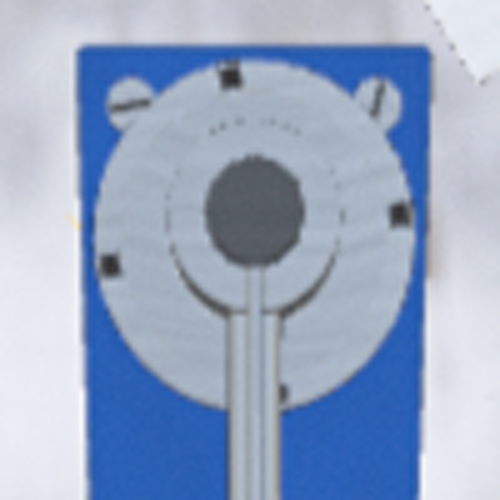

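Crop marks: top (316.2,15.4), right (350,43), left (292.2,53), bottom (326.4,78.6). The neck triangulates to z = 63.4 mm against 64 expected.

Run:
```python
from h import *
w3=dict(np.load('w3.npz'))
T,R,L=[plane(w3,u,v,.033) for u,v in((316.2,15.4),(350,43),(292.2,53))]
print(T,R,L,(R+L)/2)
d=L-R;print('LR ang',np.degrees(np.arctan2(d[1],d[0]))-90,np.linalg.norm(d))
d=T-(R+L)/2;print('T ang',np.degrees(np.arctan2(d[1],d[0])))
# heat sink / board clear. required move to grip from current pose
n=np.array([.6093,-.2157]);y=np.radians(-8.0);g=n-.130*np.array([np.cos(y),np.sin(y)]);print('grip',g)
o=sensors.get_obs();p=o['tool_pos'];A=pose(p,o['tool_rot'])
print('shift tool mm',A[:3,:3].T@(np.r_[g,.039]-p)*1000, o['tool_rot'])
```

```text
[ 0.63677962 -0.21583951  0.033     ] [ 0.60974363 -0.2436933   0.033     ] [ 0.6088404  -0.18906878  0.033     ] [ 0.60929202 -0.21638104  0.033     ]
LR ang 0.9473208094799617 0.05463198856192261
T ang 1.1286387909189328
grip [ 0.48056515 -0.1976075 ]
shift tool mm [ -0.58337793   1.48278585 173.17970892] [ 1.79946842e+02 -1.20521294e-01 -8.00668861e+00]
```

Emit:
drive_tool(
  moves=[
    {"x": -0.5,"y": 1.5,"z": 60,"rx": 0,"ry": 0,"rz": 0,"fingers": -1},
    {"x": -0.5,"y": 1.5,"z": 110,"rx": 0,"ry": 0,"rz": 0,"fingers": -1},
    {"x": -0.5,"y": 1.5,"z": 145,"rx": 0,"ry": 0,"rz": 0,"fingers": -1},
    {"x": -0.5,"y": 1.5,"z": 165,"rx": 0,"ry": 0,"rz": 0,"fingers": -1},
    {"x": -0.5,"y": 1.5,"z": 173,"rx": 0,"ry": 0,"rz": 0,"fingers": -1},
    {"x": -0.5,"y": 1.5,"z": 173,"rx": 0,"ry": 0,"rz": 0,"fingers": -1},
  ],
)

```text
time_s: 3.2
tool_pos: [0.4805, -0.1973, 0.0385]
tool_rot: [180.0, -0.1, -8.0]
force: [1.0, -0.1, 0.5]
grip_width: 0.0873
grasp_force: 0.0
```

Emit:
drive_tool(
  moves=[
    {"x": 0,"y": 0,"z": 0,"rx": 0,"ry": 0,"rz": 0,"fingers": 1},
    {"x": 0,"y": 0,"z": 0,"rx": 0,"ry": 0,"rz": 0,"fingers": 1},
    {"x": 0,"y": 0,"z": 0,"rx": 0,"ry": 0,"rz": 0,"fingers": 1},
    {"x": 0,"y": 0,"z": 0,"rx": 0,"ry": 0,"rz": 0,"fingers": 1},
    {"x": 0,"y": 0,"z": 0,"rx": 0,"ry": 0,"rz": 0,"fingers": 1},
    {"x": 0,"y": 0,"z": 0,"rx": 0,"ry": 0,"rz": 0,"fingers": 1},
  ],
  force=45,
)

```text
time_s: 3.95
tool_pos: [0.4799, -0.197, 0.0375]
tool_rot: [180.0, 0.0, -8.0]
force: [-0.1, 0.3, -0.9]
grip_width: 0.0349
grasp_force: 0.0
```

Emit:
drive_tool(
  moves=[
    {"x": 0,"y": 0,"z": 0,"rx": 0,"ry": 0,"rz": 0,"fingers": 1},
    {"x": 0,"y": 0,"z": 0,"rx": 0,"ry": 0,"rz": 0,"fingers": 1},
    {"x": 0,"y": 0,"z": 0,"rx": 0,"ry": 0,"rz": 0,"fingers": 1},
  ],
)

```text
time_s: 4.32
tool_pos: [0.4799, -0.197, 0.0375]
tool_rot: [180.0, 0.0, -8.0]
force: [-0.2, -0.3, 0.6]
grip_width: 0.0217
grasp_force: 45.0
```

Emit:
drive_tool(
  moves=[
    {"x": 0,"y": 0,"z": -15,"rx": 0,"ry": 0,"rz": 0,"fingers": 1},
    {"x": 0,"y": 0,"z": -40,"rx": 0,"ry": 0,"rz": 0,"fingers": 1},
    {"x": 0,"y": 0,"z": -80,"rx": 0,"ry": 0,"rz": 0,"fingers": 1},
    {"x": 0,"y": 0,"z": -120,"rx": 0,"ry": 0,"rz": 0,"fingers": 1},
    {"x": -30,"y": 0,"z": -120,"rx": 0,"ry": 0,"rz": 0,"fingers": 1},
    {"x": -60,"y": 0,"z": -120,"rx": 0,"ry": 0,"rz": 0,"fingers": 1},
    {"x": -65,"y": -40,"z": -120,"rx": 0,"ry": 0,"rz": 0,"fingers": 1},
    {"x": -72,"y": -90,"z": -120,"rx": 0,"ry": 0,"rz": 0,"fingers": 1},
    {"x": -79,"y": -140,"z": -120,"rx": 0,"ry": 0,"rz": 0,"fingers": 1},
    {"x": -86,"y": -190,"z": -120,"rx": 0,"ry": 0,"rz": 0,"fingers": 1},
    {"x": -86,"y": -240,"z": -120,"rx": 0,"ry": 0,"rz": 0,"fingers": 1},
    {"x": -86,"y": -265,"z": -120,"rx": 0,"ry": 0,"rz": 0,"fingers": 1},
    {"x": -86,"y": -265,"z": -120,"rx": 0,"ry": 0,"rz": 0,"fingers": 1},
    {"x": -86,"y": -265,"z": -120,"rx": 0,"ry": 0,"rz": 0,"fingers": 1},
  ],
)

```text
time_s: 6.08
tool_pos: [0.4311, 0.0765, 0.1575]
tool_rot: [179.9, 0.0, -8.0]
force: [-0.4, -0.7, -3.4]
grip_width: 0.0215
grasp_force: 45.0
```

Run:
```python
from h import *
o=sensors.get_obs();print(o['tool_pos'],o['tool_rot'],o['force'],o['qpos'])
w=cam('wrist');save(w,'w4.png');np.savez('w4.npz',**w)
A=pose(o['tool_pos'],o['tool_rot']);np.savez('M.npz',A=A)
print(proj(w,(.5125,.2125,.057)))
```

```text
[0.43111858 0.07647489 0.15754296] [ 1.79938136e+02  2.91448835e-02 -8.00741271e+00] [-0.42304487 -0.66049491 -3.42522201] [  32.94348679   -4.12801659  -44.24755788  115.7357557    -3.06811996
   67.30099765 -108.0497694 ]
(np.float64(127.32810405448657), np.float64(128.61001904882016))
```

View pics/w4.png

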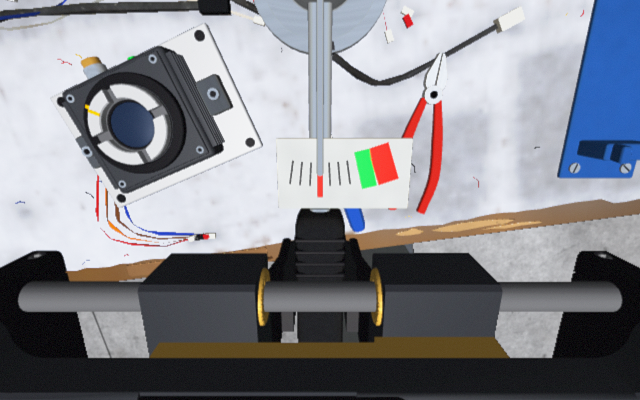

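The ring is at about (128,123), with white arcs between four slots and a yellow mark at (91,110). I'll fit its centre and slot angles numerically.

Run:
```python
from h import *
w4=dict(np.load('w4.npz'));b=cam('side');a=cam('scene')
def ringfit(c,x0,x1,y0,y1,name):
    im=c['image'][y0:y1,x0:x1].astype(int)
    m=((im.min(2)>135)&(im.max(2)-im.min(2)<60)).astype(np.uint8)*255
    return m
im=w4['image']
# rectify onto plane z=.057 at 0.25mm/px
def rect(c,cx,cy,z,half=.045,s=.00025):
    n=int(2*half/s); i=np.arange(n)*s-half
    X,Y=np.meshgrid(cx+i,cy+i); P=np.stack([X,Y,np.full_like(X,z)],-1)@c['R'].T+c['t']
    return cv2.remap(c['image'],np.float32(c['fx']*P[...,0]/P[...,2]+c['cx']),np.float32(c['fy']*P[...,1]/P[...,2]+c['cy']),cv2.INTER_LINEAR)
cx,cy=.5125,.2125
for it in range(3):
    r=rect(w4,cx,cy,.057); g=cv2.cvtColor(r,cv2.COLOR_RGB2GRAY); m=(g>130).astype(np.uint8)*255
    yy,xx=np.mgrid[:360,:360]; rad=np.hypot(xx-180,yy-180)*.25
    m[rad>36]=0
    k=mom(m); 
    pts=np.argwhere(m)[:,::-1].astype(np.float32); hull=cv2.convexHull(pts); e=cv2.fitEllipse(hull)
    print(it,[q[:2] for q in k][:6],e)
    cx+=(e[0][0]-180)*.00025; cy+=(e[0][1]-180)*.00025
print('centre',cx,cy)
r=rect(w4,cx,cy,.057); pol=cv2.warpPolar(cv2.cvtColor(r,cv2.COLOR_RGB2GRAY),(120,360),(180,180),120,cv2.WARP_POLAR_LINEAR)
prof=pol[:,88:114].mean(1); print(prof.reshape(-1,5).mean(1).astype(int))
# slots: 4-fold folded profile
f=prof.reshape(4,90).mean(0); z=np.sum((f.max()-f)**2*np.exp(1j*np.radians(4*np.arange(90))));print('slot yaw mod 90',np.degrees(np.angle(z))/4%90, f.astype(int))
for th in range(0,360,90): pass
np.save('ring.npy',[cx,cy])
for n,c in(('side',b),('scene',a)):
    r2=rect(c,cx,cy,.057);g=cv2.cvtColor(r2,cv2.COLOR_RGB2GRAY);m=(g>120).astype(np.uint8)*255;m[rad>36]=0
    e=cv2.fitEllipse(cv2.convexHull(np.argwhere(m)[:,::-1].astype(np.float32)));print(n,e, 'pix',proj(c,(cx,cy,.057)))
    uv=proj(c,(cx+(e[0][0]-180)*.00025,cy+(e[0][1]-180)*.00025,.057)); print('tri z',tri([ray(w4,*proj(w4,(cx,cy,.057))),ray(c,*uv)]))
out=np.hstack([cv2.resize(r,(400,400)),cv2.resize(im[60:190,60:190],(400,400))]); cv2.imwrite('pics/r.png',out[:,:,::-1])
```

```text
0 [(5516, (np.float64(141.7), np.float64(96.7))), (5345, (np.float64(271.2), np.float64(131.2))), (5256, (np.float64(237.3), np.float64(259.3))), (5247, (np.float64(108.8), np.float64(225.8))), (70, (np.float64(136.3), np.float64(315.5)))] ((188.55706787109375, 188.5761260986328), (237.1993865966797, 270.2874450683594), 7.203581809997559)
1 [(5511, (np.float64(133.0), np.float64(88.2))), (5335, (np.float64(262.6), np.float64(122.6))), (5258, (np.float64(228.7), np.float64(250.7))), (5249, (np.float64(100.2), np.float64(217.3))), (189, (np.float64(127.8), np.float64(309.3))), (118, (np.float64(181.3), np.float64(320.9)))] ((179.07540893554688, 182.93743896484375), (237.54356384277344, 278.2921447753906), 7.038025379180908)
2 [(5509, (np.float64(133.9), np.float64(85.3))), (5336, (np.float64(263.6), np.float64(119.6))), (5261, (np.float64(229.7), np.float64(247.8))), (5246, (np.float64(101.2), np.float64(214.4))), (244, (np.float64(128.0), np.float64(307.4))), (214, (np.float64(184.6), np.float64(319.7)))] ((179.44395446777344, 181.59228515625), (237.07449340820312, 283.6839599609375),
[... 657 characters left out ...]
 197 197 198 198 198 198 198
 196 198 197 199 198 201 198 199 201 198 198 198 199 196 195 193 187 182]
side ((190.0685577392578, 173.2630157470703), (254.96022033691406, 275.677978515625), 162.3651885986328) pix (np.float64(300.4685028274924), np.float64(233.35636516409556))
tri z (array([0.51495329, 0.21521356, 0.05867525]), [np.float64(0.0008012141366582338), np.float64(0.0008012141366581212)])
scene ((190.0107879638672, 167.01219177246094), (258.8403625488281, 267.1457214355469), 120.48632049560547) pix (np.float64(302.5884398546194), np.float64(222.29116487304586))
tri z (array([0.51459903, 0.21481884, 0.05904036]), [np.float64(0.00042334119301202415), np.float64(0.0004233411930120238)])
```

```bash
cat >> h.py <<'E'
def rect(c,cx,cy,z,half=.045,s=.00025):
    n=int(2*half/s); i=np.arange(n)*s-half
    X,Y=np.meshgrid(cx+i,cy+i); P=np.stack([X,Y,np.full_like(X,z)],-1)@c['R'].T+c['t']
    return cv2.remap(c['image'],np.float32(c['fx']*P[...,0]/P[...,2]+c['cx']),np.float32(c['fy']*P[...,1]/P[...,2]+c['cy']),cv2.INTER_LINEAR)
def ring(c,cx,cy,z=.057,thr=130):
    """centre and slot yaw from the four bright arcs"""
    for _ in range(2):
        g=cv2.cvtColor(rect(c,cx,cy,z),cv2.COLOR_RGB2GRAY); m=(g>thr).astype(np.uint8)*255
        yy,xx=np.mgrid[:360,:360]; m[np.hypot(xx-180,yy-180)>138]=0
        k=mom(m)[:4]; q=np.array([t[1] for t in k]); d=(q.mean(0)-180)*.00025; cx+=d[0]; cy+=d[1]
    a=np.degrees(np.arctan2(*(q-q.mean(0)).T[::-1])); s=(a+45)%90
    return np.array([cx,cy]),s.round(1),[t[0] for t in k],np.hypot(*(q-q.mean(0)).T)*.25
E
python3 - <<'E'
from h import *
w4=dict(np.load('w4.npz')); print(ring(w4,.515,.212))
for n in('side','scene'):
    b=cam(n); r=ring(b,.515,.212,thr=120);print(n,r)
    print(tri([ray(w4,*proj(w4,np.r_[ring(w4,.515,.212)[0],.057])),ray(b,*proj(b,np.r_[r[0],.057]))]))
    if n=='side':
        for q in((135,295),(250,195),(225,245),(325,175)): print(q,plane(b,*q,0.))
A=np.load('M.npz')['A']; tz=A[2,3]
# disc arc in hand
z=tz-.0045; c0=A[:3,3]+A[:3,0]*.13
g=cv2.cvtColor(w4['image'],cv2.COLOR_RGB2GRAY)
s=cv2.GaussianBlur(w4['image'],(3,3),0).astype(int)
pts=[]
# march outward along radial directions from predicted centre and take the strongest gradient near 30 mm
for th in np.radians(np.r_[200:236:2,252:294:2]):  # tool-frame angles around -x, beam excluded below
    pass
for phi in np.radians(np.r_[-62:-12:2,14:64:2]):
    dirw=-A[:3,0]*np.cos(phi)+A[:3,1]*np.sin(phi)
    rr=np.arange(.024,.036,.0003); I=[]
    for r in rr:
        u,v=proj(w4,np.r_[(c0+dirw*r)[:2],z]); I.append(s[int(round(v)),int(round(u))] if 0<=v<399 else [np.nan]*3)
    I=np.array(I,float)
    if np.isnan(I).any(): continue
    d=np.abs(I[4:]-I[:-4]).sum(1); i=d.argmax(); pts.append([*(c0+dirw*rr[i+2])[:2],rr[i+2],d[i]])
pts=np.array(pts);print(len(pts),pts[:,2].round(4),pts[:,3])
from scipy.optimize import least_squares
f=least_squares(lambda p:np.hypot(*(pts[:,:2]-p).T)-.030,c0[:2],loss='soft_l1',f_scale=.0005);print('disc centre',f.x,'pred',c0,'in tool',(A[:3,:3].T@(np.r_[f.x,z]-A[:3,3]))*1000, f.cost)
E
```

```text
(array([0.514925  , 0.21206875]), array([14.4, 14.9, 14.6, 14.5]), [5510, 5348, 5264, 5251], array([23.67058846, 23.52507721, 23.49755057, 23.45221621]))
side (array([0.5283125 , 0.21744375]), array([53.9, 66.8, 47.8, 66.2]), [12911, 7659, 6888, 1444], array([29.24921006, 19.0999274 , 13.53436742, 24.08358573]))
(array([0.52116032, 0.21588346, 0.05684933]), [np.float64(0.00698803050278083), np.float64(0.006988030502780812)])
(135, 295) [0.72273613 0.51783089 0.        ]
(250, 195) [0.73942165 0.13796982 0.        ]
(225, 245) [0.6686879  0.30498825 0.        ]
(325, 175) [ 0.62731753 -0.04584594  0.        ]
scene (array([0.5177, 0.2076]), array([45.]), [36818], array([0.]))
(array([0.51511591, 0.21068437, 0.0597025 ]), [np.float64(0.00028820348685558683), np.float64(0.0002882034868553557)])
50 [0.0294 0.0291 0.0291 0.0291 0.0306 0.0294 0.0297 0.0294 0.0294 0.0297
 0.0297 0.0297 0.0297 0.03   0.0297 0.0297 0.0297 0.0297 0.03   0.03
 0.0297 0.0297 0.0297 0.03   0.03   0.0342 0.0312 0.0324 0.0345 0.03
 0.03   0.03   0.0303 0.0303 0.03   0.0303 0.03   0.0303 0.03   0.03
 0.0303 0.03   0.0297 0.03   0.03   0.03   0.03   0.0303 0.0297 0.03  ] [166. 175. 166. 167. 116. 132. 152. 182. 171. 215. 241. 246. 230. 211.
 234. 230. 229. 246. 265. 282. 285. 284. 293. 330. 305. 466. 321. 382.
 363. 298. 311. 302. 290. 259. 275. 294. 245. 241. 234. 252. 248. 198.
 158. 180. 169. 159. 152. 138. 133. 125.]
disc centre [0.55986983 0.05799603] pred [0.55985107 0.05836573 0.15747683] in tool [130.07233514   0.35869854   4.43422602] 6.642546505658634e-06
```

The ring and in-hand disc fits are consistent: centre (0.5149,0.2121), slots at 14.6°, disc centre 130.1/0.36 mm in the tool frame. Turning to the working yaw (~95.6°) with the ring in view beside the beam.

Emit:
drive_tool(
  moves=[
    {"x": 80,"y": -30,"z": 0,"rx": 0,"ry": 0,"rz": -0.18,"fingers": 1},
    {"x": 110,"y": -60,"z": 0,"rx": 0,"ry": 0,"rz": -0.36,"fingers": 1},
    {"x": 147,"y": -100,"z": 0,"rx": 0,"ry": 0,"rz": -0.54,"fingers": 1},
    {"x": 147,"y": -100,"z": 0,"rx": 0,"ry": 0,"rz": -0.72,"fingers": 1},
    {"x": 147,"y": -100,"z": 0,"rx": 0,"ry": 0,"rz": -0.9,"fingers": 1},
    {"x": 147,"y": -100,"z": 0,"rx": 0,"ry": 0,"rz": -1.08,"fingers": 1},
    {"x": 147,"y": -100,"z": 0,"rx": 0,"ry": 0,"rz": -1.26,"fingers": 1},
    {"x": 147,"y": -100,"z": 0,"rx": 0,"ry": 0,"rz": -1.44,"fingers": 1},
    {"x": 147,"y": -100,"z": 0,"rx": 0,"ry": 0,"rz": -1.62,"fingers": 1},
    {"x": 147,"y": -100,"z": 0,"rx": 0,"ry": 0,"rz": -1.81,"fingers": 1},
    {"x": 147,"y": -100,"z": 0,"rx": 0,"ry": 0,"rz": -1.81,"fingers": 1},
    {"x": 147,"y": -100,"z": 0,"rx": 0,"ry": 0,"rz": -1.81,"fingers": 1},
    {"x": 147,"y": -100,"z": 0,"rx": 0,"ry": 0,"rz": -1.81,"fingers": 1},
  ],
)

```text
time_s: 7.95
tool_pos: [0.5911, 0.1557, 0.1575]
tool_rot: [180.0, 0.0, 95.6]
force: [-0.3, 0.2, -3.4]
grip_width: 0.0215
grasp_force: 45.0
```

```bash
cat >> h.py <<'E'
def disc(w,o):
    A=pose(o['tool_pos'],o['tool_rot']); z=A[2,3]-.0045; c0=A[:3,3]+A[:3,0]*.13
    s=cv2.GaussianBlur(w['image'],(3,3),0).astype(int); pts=[]
    for phi in np.radians(np.r_[-62:-12:2,14:64:2]):
        dw=-A[:3,0]*np.cos(phi)+A[:3,1]*np.sin(phi); rr=np.arange(.026,.034,.0003)
        uv=[proj(w,np.r_[(c0+dw*r)[:2],z]) for r in rr]
        if min(v for u,v in uv)<0: continue
        I=np.array([s[int(round(v)),int(round(u))] for u,v in uv],float); d=np.abs(I[4:]-I[:-4]).sum(1)
        pts.append((c0+dw*rr[d.argmax()+2])[:2])
    from scipy.optimize import least_squares
    pts=np.array(pts); f=least_squares(lambda p:np.hypot(*(pts-p).T)-.030,c0[:2],loss='soft_l1',f_scale=.0004)
    return f.x,(A[:3,:3].T@(np.r_[f.x,z]-A[:3,3]))*1000,f.cost
E
python3 - <<'E'
from h import *
o=sensors.get_obs();print(o['tool_pos'],o['tool_rot'],o['force'],o['qpos'])
w=cam('wrist');save(w,'w5.png');np.savez('w5.npz',**w)
r=ring(w,.515,.212);print(r); print(disc(w,o))
m1=np.array([.514925,.212069]);m2=r[0];a=np.radians(o['tool_rot'][2]+8.007);Rt=np.array([[np.cos(a),-np.sin(a)],[np.sin(a),np.cos(a)]])
d=np.linalg.solve(np.eye(2)-Rt,m1-m2);print('bias(at yaw -8)',d,'true ring',m1-d)
E
```

```text
[0.59112025 0.15566001 0.15749621] [1.79992879e+02 2.92718898e-02 9.56111148e+01] [-0.30370004  0.21583702 -3.41592127] [ 30.77072156  29.27345472 -63.0408373   92.70745845  26.88249683
  74.78231716 -30.9541588 ]
(array([0.52015833, 0.224325  ]), array([ 7.3, 67.5,  6.5]), [12736, 7789, 283], array([12.1246449 , 25.01032148, 21.70561883]))
(array([0.57841712, 0.28499878]), array([1.29963375e+02, 3.40586908e-03, 4.43360394e+00]), np.float64(9.166802042183076e-06))
bias(at yaw -8) [ 0.00220403 -0.00818644] true ring [0.51272097 0.22025544]
```

Run:
```python
from h import *
w=dict(np.load('w5.npz'));print(proj(w,(.515,.212,.057)))
for t in(110,130,150,165,180,195,210,225):
    try: print(t,ring(w,.515,.212,thr=t))
    except Exception as e: print(t,e)
```

```text
(np.float64(227.8484763924293), np.float64(125.62100752923571))
110 (array([0.52034375, 0.237725  ]), array([72.9, 73.4, 72.6, 57.3]), [12093, 5184, 4333, 602], array([20.25596459, 21.00136249, 26.58525863, 20.69675492]))
130 (array([0.52015833, 0.224325  ]), array([ 7.3, 67.5,  6.5]), [12736, 7789, 283], array([12.1246449 , 25.01032148, 21.70561883]))
150 (array([0.52015833, 0.22449167]), array([ 7.7, 67. ,  6.2]), [12046, 7311, 238], array([12.26700917, 25.08754118, 21.57024217]))
165 (array([0.51419375, 0.21171875]), array([16.2, 15. , 15.1, 14.6]), [5569, 5170, 5009, 4961], array([23.28133054, 23.75056003, 23.45510422, 23.29155644]))
180 (array([0.5144125 , 0.21165625]), array([14.6, 14.6, 14.6, 14.7]), [4991, 4925, 4800, 4792], array([23.60371396, 23.58215029, 23.56059342, 23.5568793 ]))
195 (array([0.5144375, 0.21165  ]), array([14.6, 14.6, 14.7, 14.6]), [4771, 4717, 4618, 4616], array([23.62621111, 23.59609425, 23.602788  , 23.61133947]))
210 (array([0.51263125, 0.21269375]), array([14.6, 14.5, 19.7, 29.5]), [4484, 4422, 4404, 2211], array([25.70655619, 21.55154069, 23.70231067, 24.39239443]))
225 (array([0.51260625, 0.2127125 ]), array([14.7, 14.5, 19.8, 29.7]), [4230, 4225, 4128, 2018], array([25.75953479, 21.55057732, 23.75082647, 24.43101656]))
```

Ring (0.5144,0.2117), slots at 14.6° from the new yaw as well, so bias is under 0.5 mm. Moving over the ring, then to hover about 13 mm above it.

Emit:
drive_tool(
  moves=[
    {"x": -35,"y": -37,"z": 0,"rx": 0,"ry": 0,"rz": 0,"fingers": 1},
    {"x": -67,"y": -71,"z": 0,"rx": 0,"ry": 0,"rz": 0,"fingers": 1},
    {"x": -67,"y": -71,"z": 30,"rx": 0,"ry": 0,"rz": 0,"fingers": 1},
    {"x": -67,"y": -71,"z": 60,"rx": 0,"ry": 0,"rz": 0,"fingers": 1},
    {"x": -67,"y": -71,"z": 70,"rx": 0,"ry": 0,"rz": 0,"fingers": 1},
    {"x": -67,"y": -71,"z": 70,"rx": 0,"ry": 0,"rz": 0,"fingers": 1},
    {"x": -67,"y": -71,"z": 70,"rx": 0,"ry": 0,"rz": 0,"fingers": 1},
  ],
)

```text
time_s: 8.88
tool_pos: [0.5279, 0.083, 0.0887]
tool_rot: [179.9, -0.0, 95.8]
force: [0.3, 0.0, -3.0]
grip_width: 0.0214
grasp_force: 45.0
```

Run:
```python
from h import *
o=sensors.get_obs();print(o['tool_pos'],o['tool_rot'],o['force'],o['wrist_torque'])
w=cam('wrist');print(disc(w,o))
A=pose(o['tool_pos'],o['tool_rot']);print('lug centre',(A@[.1302,.0002,0,1])[:2], 'need tool shift',(A[:3,:3].T@(np.r_[.5144,.2117,0]-(A@[.1302,.0002,0,1])[:3])*1000)[:2])
np.savez('w6.npz',**w)
```

```text
[0.52791886 0.08298473 0.08869813] [ 1.79892492e+02 -8.54141702e-03  9.57637379e+01] [ 0.31041236  0.00638171 -3.04205691] [-0.18531478 -0.13127472 -0.04225677]
(array([0.5147618 , 0.21054025]), array([128.231307  ,  -0.28904836,   4.51858184]), np.float64(1.1117180689853098e-05))
lug centre [0.5150423  0.21254658] need tool shift [-0.79102354 -0.89054014]
```

Emit:
drive_tool(
  moves=[
    {"x": 0,"y": 0,"z": 5,"rx": 0,"ry": 0,"rz": 0,"fingers": 1},
    {"x": 0,"y": 0,"z": 9,"rx": 0,"ry": 0,"rz": 0,"fingers": 1},
    {"x": 0,"y": 0,"z": 9,"rx": 0,"ry": 0,"rz": 0,"fingers": 1},
    {"x": 0,"y": 0,"z": 9,"rx": 0,"ry": 0,"rz": 0,"fingers": 1},
  ],
)

```text
time_s: 9.43
tool_pos: [0.527, 0.0822, 0.0785]
tool_rot: [-180.0, -0.0, 95.7]
force: [-0.2, 0.6, -3.3]
grip_width: 0.0214
grasp_force: 45.0
```

```bash
cat >> h.py <<'E'
def st():
    o=sensors.get_obs();A=pose(o['tool_pos'],o['tool_rot'])
    print(o['time_s'],o['tool_pos'].round(4),o['tool_rot'].round(2),o['force'].round(1),o['wrist_torque'].round(2))
    print('need tool shift',((A[:3,:3].T@(np.r_[.5144,.2117,0]-(A@[.1302,.0002,0,1])[:3]))*1000)[:2].round(2),'radius/ang of TCP from ring',np.hypot(*(o['tool_pos'][:2]-[.5144,.2117])))
E
python3 -c "
from h import *
st()"
```

```text
9.425 [0.527  0.0822 0.0785] [-179.99   -0.     95.73] [-0.2  0.6 -3.3] [-0.22 -0.08  0.02]
need tool shift [-0.1   0.18] radius/ang of TCP from ring 0.13009751614967524
```

Emit:
drive_tool(
  moves=[
    {"x": 0,"y": 0,"z": 2,"rx": 0,"ry": 0,"rz": 0,"fingers": 1},
    {"x": 0,"y": 0,"z": 4,"rx": 0,"ry": 0,"rz": 0,"fingers": 1},
    {"x": 0,"y": 0,"z": 6,"rx": 0,"ry": 0,"rz": 0,"fingers": 1},
    {"x": 0,"y": 0,"z": 6,"rx": 0,"ry": 0,"rz": 0,"fingers": 1},
  ],
)

```text
time_s: 9.93
tool_pos: [0.5271, 0.0822, 0.0724]
tool_rot: [-180.0, -0.0, 95.7]
force: [0.8, 0.2, -3.6]
grip_width: 0.0217
grasp_force: 45.0
```

```bash
python3 -c "
from h import *
st()"
```

```text
9.925 [0.5271 0.0822 0.0724] [-180.     -0.     95.72] [ 0.8  0.2 -3.6] [-0.21 -0.2  -0.06]
need tool shift [-0.1   0.11] radius/ang of TCP from ring 0.13010301349690367
```

Emit:
drive_tool(
  moves=[
    {"x": 0,"y": 0,"z": 2,"rx": 0,"ry": 0,"rz": 0,"fingers": 1},
    {"x": 0,"y": 0,"z": 4,"rx": 0,"ry": 0,"rz": 0,"fingers": 1},
    {"x": 0,"y": 0,"z": 5,"rx": 0,"ry": 0,"rz": 0,"fingers": 1},
    {"x": 0,"y": 0,"z": 5,"rx": 0,"ry": 0,"rz": 0,"fingers": 1},
  ],
)

```text
time_s: 10.42
tool_pos: [0.5273, 0.082, 0.0677]
tool_rot: [180.0, 0.0, 95.7]
force: [-0.6, -1.7, 0.5]
grip_width: 0.0214
grasp_force: 45.0
```

```bash
python3 -c "
from h import *
st()"
```

```text
10.425 [0.5273 0.082  0.0677] [1.7999e+02 2.0000e-02 9.5720e+01] [-0.6 -1.7  0.5] [-0.17 -0.03  0.11]
need tool shift [ 0.18 -0.09] radius/ang of TCP from ring 0.13035984910404158
```

The lugs dropped in and the head seated: contact came at TCP z = 0.0677, against 0.0685 expected for fully home. Now pulling clockwise along the arc.

Emit:
drive_tool(
  moves=[
    {"x": 0,"y": -2.6,"z": 1,"rx": 0,"ry": 0,"rz": 0.02,"fingers": 1},
    {"x": 0.1,"y": -5.2,"z": 1,"rx": 0,"ry": 0,"rz": 0.04,"fingers": 1},
    {"x": 0.2,"y": -7.8,"z": 1,"rx": 0,"ry": 0,"rz": 0.06,"fingers": 1},
    {"x": 0.4,"y": -10.4,"z": 1,"rx": 0,"ry": 0,"rz": 0.08,"fingers": 1},
    {"x": 0.65,"y": -13,"z": 1,"rx": 0,"ry": 0,"rz": 0.1,"fingers": 1},
    {"x": 0.65,"y": -13,"z": 1,"rx": 0,"ry": 0,"rz": 0.1,"fingers": 1},
  ],
)

```text
time_s: 11.18
tool_pos: [0.5142, 0.0814, 0.0667]
tool_rot: [180.0, 0.0, 90.0]
force: [0.2, -1.9, 2.8]
grip_width: 0.0214
grasp_force: 45.0
```

```bash
cat >> h.py <<'E'
def pull():
    o=sensors.get_obs();A=pose(o['tool_pos'],o['tool_rot']);c=np.array([.5144,.2117]);r=o['tool_pos'][:2]-c;f=o['force'];
    print('yaw',o['tool_rot'].round(2),'z',o['tool_pos'][2].round(4),'r',np.hypot(*r).round(4),'az',np.degrees(np.arctan2(-r[1],-r[0])).round(2))
    print('F tool',(A[:3,:3].T@f).round(2),'T tool',(A[:3,:3].T@o['wrist_torque']).round(3),'T about ring',(r[0]*f[1]-r[1]*f[0]).round(3),o['wrist_torque'][2].round(3))
    w=cam('wrist');im=w['image'];h=cv2.cvtColor(im,cv2.COLOR_RGB2HSV)[130:215,270:420]
    rd=cv2.inRange(h,(0,150,100),(8,255,255))|cv2.inRange(h,(172,150,100),(180,255,255)); gn=cv2.inRange(h,(45,150,100),(75,255,255))
    for n,m in(('red',rd),('green',gn)): print(n,[(a,(p[0]+270,p[1]+130),s[2:]) for a,p,s in mom(m)[:2]] or [np.count_nonzero(m)])
    return o,w
E
python3 -c "
from h import *
o,w=pull()
w4=dict(np.load('w4.npz'));h=cv2.cvtColor(w4['image'],cv2.COLOR_RGB2HSV)[130:215,270:420]
rd=cv2.inRange(h,(0,150,100),(8,255,255))|cv2.inRange(h,(172,150,100),(180,255,255)); gn=cv2.inRange(h,(45,150,100),(75,255,255))
print('w4',[q[:2] for q in mom(rd)],[q[:2] for q in mom(gn)])"
```

```text
yaw [1.7997e+02 2.0000e-02 8.9970e+01] z 0.0667 r 0.1303 az 89.89
F tool [-1.89  0.25 -2.82] T tool [-0.241 -0.244  0.061] T about ring 0.033 -0.061
red [(771, (np.float64(383.4), np.float64(164.4)), (np.int32(30), np.int32(42))), (98, (np.float64(321.0), np.float64(187.4)), (np.int32(5), np.int32(20)))]
green [(523, (np.float64(365.3), np.float64(169.9)), (np.int32(21), np.int32(39)))]
w4 [(739, (np.float64(113.1), np.float64(33.3))), (85, (np.float64(49.6), np.float64(56.2))), (77, (np.float64(138.5), np.float64(3.5)))] [(521, (np.float64(95.1), np.float64(38.4)))]
```

Pointer tip still reads about 0 (321 px against 319.6 unloaded; green centre at 365). Continuing through the slack.

Emit:
drive_tool(
  moves=[
    {"x": 0.05,"y": -3.2,"z": 0,"rx": 0,"ry": 0,"rz": 0.025,"fingers": 1},
    {"x": 0.2,"y": -6.5,"z": 0,"rx": 0,"ry": 0,"rz": 0.05,"fingers": 1},
    {"x": 0.4,"y": -9.8,"z": 0,"rx": 0,"ry": 0,"rz": 0.075,"fingers": 1},
    {"x": 0.65,"y": -13,"z": 0,"rx": 0,"ry": 0,"rz": 0.1,"fingers": 1},
    {"x": 1,"y": -16.2,"z": 0,"rx": 0,"ry": 0,"rz": 0.125,"fingers": 1},
    {"x": 1.5,"y": -19.4,"z": 0,"rx": 0,"ry": 0,"rz": 0.15,"fingers": 1},
    {"x": 1.5,"y": -19.4,"z": 0,"rx": 0,"ry": 0,"rz": 0.15,"fingers": 1},
  ],
)

```text
time_s: 12.1
tool_pos: [0.4945, 0.0829, 0.0666]
tool_rot: [180.0, 0.0, 81.4]
force: [-0.3, -3.9, 2.0]
grip_width: 0.022
grasp_force: 45.0
```

```bash
python3 -c "
from h import *
pull()"
```

```text
yaw [1.7999e+02 3.0000e-02 8.1380e+01] z 0.0666 r 0.1303 az 81.2
F tool [-3.86  0.24 -2.05] T tool [-0.276 -0.447  0.113] T about ring 0.033 -0.113
red [(758, (np.float64(383.8), np.float64(164.7)), (np.int32(29), np.int32(42))), (80, (np.float64(320.5), np.float64(187.5)), (np.int32(4), np.int32(20)))]
green [(534, (np.float64(365.5), np.float64(169.9)), (np.int32(22), np.int32(39)))]
```

Emit:
drive_tool(
  moves=[
    {"x": -0.1,"y": -3.2,"z": 0,"rx": 0,"ry": 0,"rz": 0.025,"fingers": 1},
    {"x": -0.1,"y": -6.5,"z": 0,"rx": 0,"ry": 0,"rz": 0.05,"fingers": 1},
    {"x": 0.1,"y": -9.8,"z": 0,"rx": 0,"ry": 0,"rz": 0.075,"fingers": 1},
    {"x": 0.35,"y": -13,"z": 0,"rx": 0,"ry": 0,"rz": 0.1,"fingers": 1},
    {"x": 0.7,"y": -16.2,"z": 0,"rx": 0,"ry": 0,"rz": 0.125,"fingers": 1},
    {"x": 1.2,"y": -19.4,"z": 0,"rx": 0,"ry": 0,"rz": 0.15,"fingers": 1},
    {"x": 1.2,"y": -19.4,"z": 0,"rx": 0,"ry": 0,"rz": 0.15,"fingers": 1},
  ],
)

```text
time_s: 13.02
tool_pos: [0.4764, 0.0868, 0.0668]
tool_rot: [179.9, 0.0, 72.8]
force: [2.8, -5.0, 2.5]
grip_width: 0.0216
grasp_force: 45.0
```

```bash
python3 -c "
from h import *
pull()"
```

```text
yaw [1.7987e+02 1.0000e-02 7.2770e+01] z 0.0668 r 0.1306 az 73.06
F tool [-3.98  4.21 -2.5 ] T tool [-1.037 -0.518 -0.144] T about ring 0.546 0.143
red [(769, (np.float64(382.9), np.float64(164.2)), (np.int32(30), np.int32(41))), (92, (np.float64(339.3), np.float64(186.6)), (np.int32(6), np.int32(20)))]
green [(520, (np.float64(364.8), np.float64(169.7)), (np.int32(21), np.int32(38)))]
```

Slack is taken up, and the pointer reads about 0.093 by image and 0.098 by torque. Going on to just short of the middle of green.

Emit:
drive_tool(
  moves=[
    {"x": 0,"y": -2.6,"z": 0,"rx": 0,"ry": 0,"rz": 0.02,"fingers": 1},
    {"x": 0,"y": -5.2,"z": 0,"rx": 0,"ry": 0,"rz": 0.04,"fingers": 1},
    {"x": 0.1,"y": -7.8,"z": 0,"rx": 0,"ry": 0,"rz": 0.06,"fingers": 1},
    {"x": 0.3,"y": -10.4,"z": 0,"rx": 0,"ry": 0,"rz": 0.08,"fingers": 1},
    {"x": 0.5,"y": -13,"z": 0,"rx": 0,"ry": 0,"rz": 0.1,"fingers": 1},
    {"x": 0.8,"y": -15.6,"z": 0,"rx": 0,"ry": 0,"rz": 0.12,"fingers": 1},
    {"x": 0.8,"y": -15.6,"z": 0,"rx": 0,"ry": 0,"rz": 0.12,"fingers": 1},
  ],
)

```text
time_s: 13.95
tool_pos: [0.4626, 0.0919, 0.067]
tool_rot: [179.8, -0.0, 66.0]
force: [5.2, -6.1, 1.2]
grip_width: 0.0216
grasp_force: 45.1
```

```bash
python3 -c "
from h import *
o,w=pull()
im=w['image'][130:210,280:420,::-1];cv2.imwrite('pics/p.png',cv2.resize(im,None,fx=4,fy=4,interpolation=cv2.INTER_CUBIC))"
```

```text
yaw [ 1.7976e+02 -2.0000e-02  6.5960e+01] z 0.067 r 0.1305 az 66.6
F tool [-3.45  7.2  -1.19] T tool [-1.6   -0.401 -0.444] T about ring 0.935 0.442
red [(753, (np.float64(382.2), np.float64(163.8)), (np.int32(28), np.int32(42))), (95, (np.float64(357.7), np.float64(183.4)), (np.int32(8), np.int32(21)))]
green [(476, (np.float64(364.9), np.float64(169.2)), (np.int32(19), np.int32(39)))]
```

View pics/p.png

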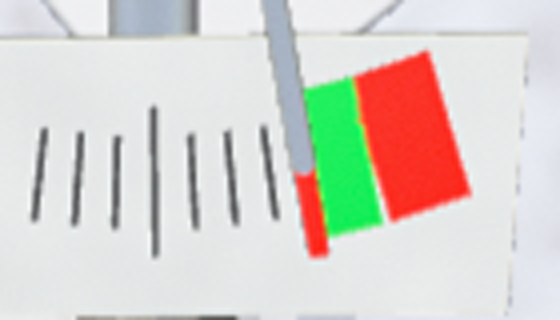

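Pointer stands at the lower edge of green (reading about 0.197, which matches the torque of 1.38 N m). Adding about 0.04 rad and holding.

Emit:
drive_tool(
  moves=[
    {"x": 0,"y": -2,"z": 0,"rx": 0,"ry": 0,"rz": 0.015,"fingers": 1},
    {"x": 0,"y": -4,"z": 0,"rx": 0,"ry": 0,"rz": 0.03,"fingers": 1},
    {"x": 0.1,"y": -6,"z": 0,"rx": 0,"ry": 0,"rz": 0.045,"fingers": 1},
    {"x": 0.1,"y": -6,"z": 0,"rx": 0,"ry": 0,"rz": 0.045,"fingers": 1},
    {"x": 0.1,"y": -6,"z": 0,"rx": 0,"ry": 0,"rz": 0.045,"fingers": 1},
  ],
)

```text
time_s: 14.62
tool_pos: [0.4575, 0.0942, 0.0671]
tool_rot: [179.7, -0.0, 63.4]
force: [5.4, -6.0, 1.2]
grip_width: 0.0216
grasp_force: 45.2
```

```bash
python3 -c "
from h import *
pull()"
```

```text
yaw [ 1.7972e+02 -4.0000e-02  6.3410e+01] z 0.0671 r 0.1305 az 64.16
F tool [-2.98  7.49 -1.21] T tool [-1.839 -0.387 -0.607] T about ring 0.972 0.604
red [(773, (np.float64(381.6), np.float64(163.4)), (np.int32(30), np.int32(42))), (90, (np.float64(364.6), np.float64(181.4)), (np.int32(8), np.int32(20)))]
green [(200, (np.float64(368.1), np.float64(169.3)), (np.int32(13), np.int32(37))), (90, (np.float64(357.8), np.float64(170.4)), (np.int32(10), np.int32(36)))]
```

Pointer now has green on both sides (~0.228). Holding, with a hair more pull.

Emit:
drive_tool(
  moves=[
    {"x": 0,"y": -1.3,"z": 0,"rx": 0,"ry": 0,"rz": 0.01,"fingers": 1},
    {"x": 0,"y": -1.3,"z": 0,"rx": 0,"ry": 0,"rz": 0.01,"fingers": 1},
    {"x": 0,"y": -1.3,"z": 0,"rx": 0,"ry": 0,"rz": 0.01,"fingers": 1},
    {"x": 0,"y": -1.3,"z": 0,"rx": 0,"ry": 0,"rz": 0.01,"fingers": 1},
    {"x": 0,"y": -1.3,"z": 0,"rx": 0,"ry": 0,"rz": 0.01,"fingers": 1},
    {"x": 0,"y": -1.3,"z": 0,"rx": 0,"ry": 0,"rz": 0.01,"fingers": 1},
    {"x": 0,"y": -1.3,"z": 0,"rx": 0,"ry": 0,"rz": 0.01,"fingers": 1},
    {"x": 0,"y": -1.3,"z": 0,"rx": 0,"ry": 0,"rz": 0.01,"fingers": 1},
    {"x": 0,"y": -1.3,"z": 0,"rx": 0,"ry": 0,"rz": 0.01,"fingers": 1},
    {"x": 0,"y": -1.3,"z": 0,"rx": 0,"ry": 0,"rz": 0.01,"fingers": 1},
    {"x": 0,"y": -1.3,"z": 0,"rx": 0,"ry": 0,"rz": 0.01,"fingers": 1},
    {"x": 0,"y": -1.3,"z": 0,"rx": 0,"ry": 0,"rz": 0.01,"fingers": 1},
    {"x": 0,"y": -1.3,"z": 0,"rx": 0,"ry": 0,"rz": 0.01,"fingers": 1},
    {"x": 0,"y": -1.3,"z": 0,"rx": 0,"ry": 0,"rz": 0.01,"fingers": 1},
    {"x": 0,"y": -1.3,"z": 0,"rx": 0,"ry": 0,"rz": 0.01,"fingers": 1},
    {"x": 0,"y": -1.3,"z": 0,"rx": 0,"ry": 0,"rz": 0.01,"fingers": 1},
    {"x": 0,"y": -1.3,"z": 0,"rx": 0,"ry": 0,"rz": 0.01,"fingers": 1},
    {"x": 0,"y": -1.3,"z": 0,"rx": 0,"ry": 0,"rz": 0.01,"fingers": 1},
    {"x": 0,"y": -1.3,"z": 0,"rx": 0,"ry": 0,"rz": 0.01,"fingers": 1},
    {"x": 0,"y": -1.3,"z": 0,"rx": 0,"ry": 0,"rz": 0.01,"fingers": 1},
  ],
)

```text
time_s: 17.18
tool_pos: [0.4564, 0.0948, 0.0671]
tool_rot: [179.7, -0.0, 62.8]
force: [5.2, -6.0, 1.7]
grip_width: 0.0213
grasp_force: 45.2
```

```bash
python3 -c "
from h import *
pull()"
```

```text
yaw [ 1.7972e+02 -4.0000e-02  6.2840e+01] z 0.0671 r 0.1305 az 63.61
F tool [-3.    7.39 -1.68] T tool [-1.823 -0.393 -0.623] T about ring 0.958 0.62
red [(752, (np.float64(381.8), np.float64(163.6)), (np.int32(29), np.int32(42))), (94, (np.float64(366.3), np.float64(181.3)), (np.int32(9), np.int32(22)))]
green [(161, (np.float64(368.7), np.float64(167.9)), (np.int32(11), np.int32(36))), (147, (np.float64(358.5), np.float64(170.6)), (np.int32(12), np.int32(37)))]
```

Held for 2.5 s at about 0.235 (green 161/147 px either side). Now easing back to zero load along the arc.

Emit:
drive_tool(
  moves=[
    {"x": 0.05,"y": 3.9,"z": 0,"rx": 0,"ry": 0,"rz": -0.03,"fingers": 1},
    {"x": 0.2,"y": 7.8,"z": 0,"rx": 0,"ry": 0,"rz": -0.06,"fingers": 1},
    {"x": 0.5,"y": 11.7,"z": 0,"rx": 0,"ry": 0,"rz": -0.09,"fingers": 1},
    {"x": 0.9,"y": 15.6,"z": 0,"rx": 0,"ry": 0,"rz": -0.12,"fingers": 1},
    {"x": 1.4,"y": 19.4,"z": 0,"rx": 0,"ry": 0,"rz": -0.15,"fingers": 1},
    {"x": 2.1,"y": 23.3,"z": 0,"rx": 0,"ry": 0,"rz": -0.18,"fingers": 1},
    {"x": 2.8,"y": 27.1,"z": 0,"rx": 0,"ry": 0,"rz": -0.21,"fingers": 1},
    {"x": 3.7,"y": 30.9,"z": 0,"rx": 0,"ry": 0,"rz": -0.24,"fingers": 1},
    {"x": 4.7,"y": 34.7,"z": 0,"rx": 0,"ry": 0,"rz": -0.27,"fingers": 1},
    {"x": 5.4,"y": 37.2,"z": 0,"rx": 0,"ry": 0,"rz": -0.29,"fingers": 1},
    {"x": 5.4,"y": 37.2,"z": 0,"rx": 0,"ry": 0,"rz": -0.29,"fingers": 1},
  ],
)

```text
time_s: 18.6
tool_pos: [0.4899, 0.0834, 0.0665]
tool_rot: [-180.0, -0.0, 79.4]
force: [1.8, -4.1, 2.6]
grip_width: 0.0216
grasp_force: 45.0
```

```bash
python3 -c "
from h import *
pull()"
```

```text
yaw [-179.97   -0.     79.38] z 0.0665 r 0.1306 az 79.18
F tool [-3.69  2.52 -2.65] T tool [-0.669 -0.474  0.263] T about ring 0.332 -0.262
red [(767, (np.float64(384.1), np.float64(165.0)), (np.int32(28), np.int32(42))), (96, (np.float64(322.9), np.float64(187.8)), (np.int32(5), np.int32(20)))]
green [(524, (np.float64(365.9), np.float64(170.3)), (np.int32(21), np.int32(39)))]
```

Emit:
drive_tool(
  moves=[
    {"x": -0.3,"y": 1,"z": 0,"rx": 0,"ry": 0,"rz": 0,"fingers": 1},
    {"x": -0.3,"y": 1,"z": -3,"rx": 0,"ry": 0,"rz": 0,"fingers": 1},
    {"x": -0.3,"y": 1,"z": -7,"rx": 0,"ry": 0,"rz": 0,"fingers": 1},
    {"x": -0.3,"y": 1,"z": -12,"rx": 0,"ry": 0,"rz": 0,"fingers": 1},
    {"x": -0.3,"y": 1,"z": -25,"rx": 0,"ry": 0,"rz": 0,"fingers": 1},
    {"x": -0.3,"y": 1,"z": -60,"rx": 0,"ry": 0,"rz": 0,"fingers": 1},
    {"x": -0.3,"y": 1,"z": -90,"rx": 0,"ry": 0,"rz": 0,"fingers": 1},
    {"x": -0.3,"y": 1,"z": -90,"rx": 0,"ry": 0,"rz": 0,"fingers": 1},
    {"x": -0.3,"y": 1,"z": -90,"rx": 0,"ry": 0,"rz": 0,"fingers": 1},
  ],
)

```text
time_s: 19.77
tool_pos: [0.49, 0.0826, 0.1557]
tool_rot: [-179.9, 0.1, 79.4]
force: [-0.3, -1.2, -3.3]
grip_width: 0.0217
grasp_force: 45.0
```

```bash
python3 -c "
from h import *
o,w=pull();print(o['tool_pos'],disc(w,o))
for t in (130,165,190):
  try: print(ring(w,.5144,.2117,thr=t))
  except Exception as e: print(e)
"
```

```text
yaw [-1.7992e+02  7.0000e-02  7.9400e+01] z 0.1557 r 0.1314 az 79.29
F tool [-1.25 -0.05  3.27] T tool [-0.069 -0.174 -0.003] T about ring -0.006 0.003
red [(759, (np.float64(382.7), np.float64(163.1)), (np.int32(30), np.int32(41))), (81, (np.float64(319.5), np.float64(185.9)), (np.int32(4), np.int32(21)))]
green [(513, (np.float64(364.8), np.float64(168.6)), (np.int32(21), np.int32(38)))]
[0.48998207 0.08258049 0.15570573] (array([0.51368506, 0.21063411]), array([130.23369274,  -0.25282832,   4.35104411]), np.float64(1.0563214242073684e-05))
(array([0.512675, 0.205425]), array([45.]), [38468], array([0.]))
(array([0.51254375, 0.2059875 ]), array([ 0.7, 16.1, 54.4, 70.7]), [9980, 9727, 8989, 3104], array([ 9.25933861, 21.13218905, 21.80136267,  7.96406235]))
(array([0.51170625, 0.1935375 ]), array([30.1, 41.4, 48.4, 36.8]), [2354, 1757, 1363, 1358], array([ 5.95643691, 16.36377717,  3.04914178, 19.24038924]))
```

Lifted clear with the pointer back at zero and the grip barely changed (disc centre at 130.2/-0.25 mm). Turning back to the rest's heading.

Emit:
drive_tool(
  moves=[
    {"x": -10,"y": -5,"z": 0,"rx": 0,"ry": 0,"rz": 0.17,"fingers": 1},
    {"x": -20,"y": -10,"z": 0,"rx": 0,"ry": 0,"rz": 0.34,"fingers": 1},
    {"x": -30,"y": -15,"z": 0,"rx": 0,"ry": 0,"rz": 0.51,"fingers": 1},
    {"x": -40,"y": -20,"z": 0,"rx": 0,"ry": 0,"rz": 0.68,"fingers": 1},
    {"x": -50,"y": -25,"z": 0,"rx": 0,"ry": 0,"rz": 0.85,"fingers": 1},
    {"x": -56,"y": -30,"z": 0,"rx": 0,"ry": 0,"rz": 1.02,"fingers": 1},
    {"x": -56,"y": -30,"z": 0,"rx": 0,"ry": 0,"rz": 1.19,"fingers": 1},
    {"x": -56,"y": -30,"z": 0,"rx": 0,"ry": 0,"rz": 1.36,"fingers": 1},
    {"x": -56,"y": -30,"z": 0,"rx": 0,"ry": 0,"rz": 1.525,"fingers": 1},
    {"x": -56,"y": -30,"z": 0,"rx": 0,"ry": 0,"rz": 1.525,"fingers": 1},
    {"x": -56,"y": -30,"z": 0,"rx": 0,"ry": 0,"rz": 1.525,"fingers": 1},
    {"x": -56,"y": -30,"z": 0,"rx": 0,"ry": 0,"rz": 1.525,"fingers": 1},
  ],
)

```text
time_s: 21.32
tool_pos: [0.4508, 0.0335, 0.1563]
tool_rot: [-180.0, 0.0, -7.9]
force: [0.7, 0.6, -4.3]
grip_width: 0.0218
grasp_force: 45.0
```

```bash
python3 -c "
from h import *
o=sensors.get_obs();print(o['tool_pos'],o['tool_rot'],o['qpos'])
A=pose(o['tool_pos'],o['tool_rot']);w=cam('wrist');print(disc(w,o))
for g in ((.4205,-.1886,.157),(.4799,-.197,.0375)): print((A[:3,:3].T@(np.array(g)-o['tool_pos'])*1000).round(1))
# bearing of beam in hand: compare with w4 scale edges
"
```

```text
[0.45080117 0.03354448 0.15626002] [-1.79990938e+02  3.73729748e-02 -7.87747410e+00] [  58.52700386   -1.71724462  -64.11655395  113.75167662   -1.69689419
   67.04143287 -102.79392465]
(array([0.57947215, 0.01556555]), array([129.92377566,   0.1749514 ,   4.41522646]), np.float64(5.990657610254359e-06))
[  0.4 224.2  -0.8]
[ 60.5 224.4 118.7]
```

Emit:
drive_tool(
  moves=[
    {"x": 0,"y": 50,"z": 0,"rx": 0,"ry": 0,"rz": 0,"fingers": 1},
    {"x": 0,"y": 100,"z": 0,"rx": 0,"ry": 0,"rz": 0,"fingers": 1},
    {"x": 0,"y": 150,"z": 0,"rx": 0,"ry": 0,"rz": 0,"fingers": 1},
    {"x": 0,"y": 200,"z": 0,"rx": 0,"ry": 0,"rz": 0,"fingers": 1},
    {"x": 0,"y": 224.4,"z": 0,"rx": 0,"ry": 0,"rz": 0.002,"fingers": 1},
    {"x": 0,"y": 224.4,"z": 0,"rx": 0,"ry": 0,"rz": 0.002,"fingers": 1},
    {"x": 30,"y": 224.4,"z": 0,"rx": 0,"ry": 0,"rz": 0.002,"fingers": 1},
    {"x": 60.5,"y": 224.4,"z": 0,"rx": 0,"ry": 0,"rz": 0.002,"fingers": 1},
    {"x": 60.5,"y": 224.4,"z": 40,"rx": 0,"ry": 0,"rz": 0.002,"fingers": 1},
    {"x": 60.5,"y": 224.4,"z": 75,"rx": 0,"ry": 0,"rz": 0.002,"fingers": 1},
    {"x": 60.5,"y": 224.4,"z": 80,"rx": 0,"ry": 0,"rz": 0.002,"fingers": 1},
    {"x": 60.5,"y": 224.4,"z": 80,"rx": 0,"ry": 0,"rz": 0.002,"fingers": 1},
    {"x": 60.5,"y": 224.4,"z": 80,"rx": 0,"ry": 0,"rz": 0.002,"fingers": 1},
  ],
)

```text
time_s: 23.0
tool_pos: [0.4812, -0.1973, 0.0783]
tool_rot: [179.9, -0.2, -8.1]
force: [0.6, -0.2, -3.3]
grip_width: 0.0213
grasp_force: 45.0
```

```bash
python3 -c "
from h import *
o=sensors.get_obs();print(o['tool_pos'],o['tool_rot'],o['force'])
A=pose(o['tool_pos'],o['tool_rot'])
for g in ((.4799,-.197,.0375),): print((A[:3,:3].T@(np.array(g)-o['tool_pos'])*1000).round(1))
"
```

```text
[ 0.48124946 -0.19734534  0.07831133] [ 1.79930752e+02 -1.65204717e-01 -8.06396115e+00] [ 0.59274857 -0.20892548 -3.26852042]
[-1.5 -0.2 40.8]
```

Emit:
drive_tool(
  moves=[
    {"x": -0.5,"y": 0,"z": 15,"rx": 0,"ry": 0,"rz": 0,"fingers": 1},
    {"x": -0.5,"y": 0,"z": 27,"rx": 0,"ry": 0,"rz": 0,"fingers": 1},
    {"x": -0.5,"y": 0,"z": 30,"rx": 0,"ry": 0,"rz": 0,"fingers": 1},
    {"x": -0.5,"y": 0,"z": 30,"rx": 0,"ry": 0,"rz": 0,"fingers": 1},
    {"x": -0.5,"y": 0,"z": 30,"rx": 0,"ry": 0,"rz": 0,"fingers": 1},
  ],
)

```text
time_s: 23.62
tool_pos: [0.4797, -0.1972, 0.0468]
tool_rot: [180.0, -0.0, -8.1]
force: [-0.1, -0.1, -3.4]
grip_width: 0.0215
grasp_force: 45.0
```

```bash
python3 -c "
from h import *
o=sensors.get_obs();print(o['tool_pos'],o['tool_rot'],o['force'])
A=pose(o['tool_pos'],o['tool_rot'])
for g in ((.4799,-.197,.0375),): print((A[:3,:3].T@(np.array(g)-o['tool_pos'])*1000).round(1))
"
```

```text
[ 0.47968287 -0.19721784  0.04681043] [ 1.79989277e+02 -3.34120681e-02 -8.08692340e+00] [-0.09125499 -0.13754539 -3.40085723]
[ 0.2 -0.2  9.3]
```

Emit:
drive_tool(
  moves=[
    {"x": 0.2,"y": -0.2,"z": 4,"rx": 0,"ry": 0,"rz": -0.001,"fingers": 1},
    {"x": 0.2,"y": -0.2,"z": 7,"rx": 0,"ry": 0,"rz": -0.001,"fingers": 1},
    {"x": 0.2,"y": -0.2,"z": 9.5,"rx": 0,"ry": 0,"rz": -0.001,"fingers": 1},
    {"x": 0.2,"y": -0.2,"z": 9.5,"rx": 0,"ry": 0,"rz": -0.001,"fingers": 1},
    {"x": 0.2,"y": -0.2,"z": 9.5,"rx": 0,"ry": 0,"rz": -0.001,"fingers": 1},
  ],
)

```text
time_s: 24.25
tool_pos: [0.4795, -0.197, 0.0375]
tool_rot: [180.0, 0.0, -8.0]
force: [-3.2, 1.0, 5.7]
grip_width: 0.0212
grasp_force: 45.0
```

The wrench is seated at the original height and supported. Opening and lifting off.

Emit:
drive_tool(
  moves=[
    {"x": 0,"y": 0,"z": 0,"rx": 0,"ry": 0,"rz": 0,"fingers": -1},
    {"x": 0,"y": 0,"z": 0,"rx": 0,"ry": 0,"rz": 0,"fingers": -1},
    {"x": 0,"y": 0,"z": 0,"rx": 0,"ry": 0,"rz": 0,"fingers": -1},
    {"x": 0,"y": 0,"z": 0,"rx": 0,"ry": 0,"rz": 0,"fingers": -1},
    {"x": 0,"y": 0,"z": 0,"rx": 0,"ry": 0,"rz": 0,"fingers": -1},
    {"x": 0,"y": 0,"z": 0,"rx": 0,"ry": 0,"rz": 0,"fingers": -1},
    {"x": 0,"y": 0,"z": 0,"rx": 0,"ry": 0,"rz": 0,"fingers": -1},
  ],
)

```text
time_s: 25.12
tool_pos: [0.4796, -0.197, 0.0371]
tool_rot: [180.0, -0.0, -8.0]
force: [-0.6, 0.3, 0.4]
grip_width: 0.0827
grasp_force: 0.0
```

Emit:
drive_tool(
  moves=[
    {"x": 0,"y": 0,"z": -20,"rx": 0,"ry": 0,"rz": 0,"fingers": -1},
    {"x": 0,"y": 0,"z": -60,"rx": 0,"ry": 0,"rz": 0,"fingers": -1},
    {"x": 0,"y": 0,"z": -110,"rx": 0,"ry": 0,"rz": 0,"fingers": -1},
    {"x": 0,"y": 0,"z": -160,"rx": 0,"ry": 0,"rz": 0,"fingers": -1},
    {"x": 0,"y": 0,"z": -174,"rx": 0,"ry": 0,"rz": 0,"fingers": -1},
    {"x": 0,"y": 0,"z": -174,"rx": 0,"ry": 0,"rz": 0,"fingers": -1},
    {"x": 0,"y": 0,"z": -174,"rx": 0,"ry": 0,"rz": 0,"fingers": -1},
  ],
)

```text
time_s: 26.0
tool_pos: [0.4786, -0.1967, 0.2098]
tool_rot: [-180.0, 0.1, -8.0]
force: [-0.1, -1.0, -0.9]
grip_width: 0.0868
grasp_force: 0.0
```

Run:
```python
from h import *
o=sensors.get_obs();print(o['time_s'],o['tool_pos'],o['tool_rot'],o['force'],o['grip_width'])
w=cam('wrist');w3=dict(np.load('w3.npz'))
for n,c in(('before',w3),('now',w)):
    u,v=proj(c,(.6093,-.2157,.0634)); k=darkc(c,int(round(u)),int(round(v)),12)[0]; print(n,k[0],'neck',plane(c,*k[1],.0634))
    h=cv2.inRange(cv2.cvtColor(c['image'],cv2.COLOR_RGB2HSV),(0,0,0),(180,255,60)); u0,_=proj(c,(.48,-.198,.062)); u0=int(u0)
    for x in(.505,.4664):
        _,rr=proj(c,(x,-.2,.062)); rr=int(round(rr)); u=np.where(h[rr,u0-25:u0+25])[0]+u0-25; print(x,plane(c,(u.min()+u.max())/2,rr,.062)[:2])
```

```text
26.0 [ 0.47861061 -0.19671123  0.20976208] [-1.79962702e+02  1.25308712e-01 -8.03290925e+00] [-0.09584097 -1.01542993 -0.86118511] 0.08677119995361597
before 320 neck [ 0.60924401 -0.21575836  0.0634    ]
0.505 [ 0.5043987  -0.20099367]
0.4664 [ 0.4674934  -0.19530241]
now 328 neck [ 0.60875454 -0.21596431  0.0634    ]
0.505 [ 0.50505483 -0.20084105]
0.4664 [ 0.46743043 -0.19599436]
```

The wrench lies within 0.5 mm of where it was, and the arm is clear.

```bash
python3 -c "
from cell import workorder
print(workorder.sign_off())"
```

```text
the job is handed in; nothing more can be done
None
```

The retainer ring took about 1.6 N m clockwise, with the pointer mid-green (about 0.235 rad) for 2.5 s. That is under its 2.6 N m release; I did not re-measure the ring's angle afterwards. The wrench is back in its blue rest within about 0.5 mm of where it lay, and the job was handed in at 26 s.

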